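# Kit the long heat sink from the covered carousel

### The job

Complete the job tray with the long finned heat sink: turn the covered carousel (it has a crank on top) until that heat sink's bay stands in the cover's window, and take it out there. Slide the tray's divider along so that the long and the short heat sink each have room in their own compartment with a little clearance, and lay the long one gently flat in the empty compartment. Leave the other parts in their bays and the short heat sink in its compartment.

Things in the scene. Friction and masses are not known exactly. Their poses are not given: they have to be found in the camera images.
- carousel: fixed carousel housing: grey round base plate 300 mm across and 12 mm thick with a clear dust cover whose top is 72 mm above the bench; origin on the axis at bench level. The cover (top and side skirt) is missing over a window 90 degrees wide, centred on the housing's own -x direction, roughly towards the robot; it is open above and at the side there, and has 7 mm high aluminium trim along its two edges. Everything else under the cover is out of reach
- window (a point): point in the middle of the window, 90 mm from the carousel's axis, 20 mm above the bench (height of the turntable's floor); fixed
- turntable (a joint): angle of the turntable (rad, 0 at the start, grows anticlockwise from above, many turns either way); light friction (1 N at the crank handle), stays where left. Four 90 degree bays between upright vanes 40 mm high; black floor 20 mm above the bench. A loose part in each bay, lengthwise along the radius between two low rails (9 mm high, 5 mm from its sides)
- bay_long (a point): centre of the floor of the bay that held the long heat sink at the start, 90 mm from the axis; turns with the turntable. The bay faces the window when this point is at window
- bay_round (a point): floor centre of the round heat sink's bay, 90 degrees anticlockwise of bay_long, 88 mm from the axis
- bay_channel (a point): floor centre of the U-channel's bay, opposite bay_long, 90 mm from the axis
- bay_spare (a point): floor centre of the spare short heat sink's bay, 90 degrees clockwise of bay_long, 88 mm from the axis
- crank_handle (a point): middle of the upright black crank handle (a post 19 mm across, from 96 to 135 mm above the bench, this point at 115 mm), 75 mm from the axis at the end of a dark flat crank arm (18 mm wide, its top 92 mm above the bench) on the hub above the cover. It is fixed to the turntable, 135 degrees anticlockwise of bay_long, over a vane. Push it round sideways in an arc about the carousel's axis
- long_sink: the part wanted: bare aluminium heat sink with straight upright fins, 90 mm long (own x) x 36 mm wide (own y) x 40 mm high (own z), 0.16 kg; loose; origin at the centre of its underside. Grasp it across its 36 mm width, on the outer fins
- tray: fixed grey job tray, 186 mm (own y) x 76 mm (own x), walls 21 mm high and 3 mm thick, floor 3 mm thick; inside 180 x 70 mm, with a black liner. Origin at the centre of its underside. A divider across it makes two compartments: the empty one at the +y end is for the long heat sink, that at the -y end holds a short one. Own z is up
- divider (a joint): position of the sliding divider in the tray (m): 0 leaves the +y compartment 50 mm long inside, and it grows as the divider moves to the tray's -y, so that compartment is 50 mm + this value and the other 126 mm - this value; range 0 to 0.08; friction about 2 N, it stays where it is left
- divider_tab (a point): middle of the divider's black top rib (44 mm along tray x, 8 mm thick along tray y, from 41 to 51 mm above the bench, this point at 46 mm). The aluminium plate below it is 4 mm thick; between the tray's rim and the rib it stands free and is 44 mm wide
- short_sink: short heat sink of the same section, 55 mm long (own x) x 36 x 40 mm high, loose in the tray's -y compartment, lengthwise along the tray; origin at the centre of its underside
- spare_sink: another 55 mm short heat sink like it, loose in a bay of the carousel; origin at the centre of its underside
- round_sink: round heat sink with radial fins, 56 mm across, 40 mm high, loose in a bay; origin at the centre of its underside
- channel: aluminium U-channel, 90 x 36 mm, 32 mm high, open above and without fins, loose in a bay; origin at the centre of its underside
Mind the look-alikes: they are no part of the job. Leave any yellow look-alike of the spare_sink alone. Leave any orange look-alike of the short_sink alone.

How it is judged:
By the outcome, as a careful person would: the job done as asked, in the order asked, and still so for the second after the job is handed in, with the robot touching nothing.
It also fails if it takes over 67 s, if anything falls off the work surface, if the arm or the gripper's body presses on something with over 40 N, if the wrist force passes 120 N, or if a joint passes its speed limit or range.

### The arm

A 7-joint arm with a two-finger parallel gripper is mounted at the origin on a cart in front of the work surface, level with it; the furniture and walls round the work are solid. World frame = base frame: x ahead of the robot, y to its left, z up, the work surface at z = 0. Lengths are in m, angles in rad, forces in N, time in s.
With the tool pointing down it reaches from about 0.425 to 1.025 m from the base axis. Payload 9.4 kg.
Tool frame: the origin (TCP) lies between the finger pads; the fingertips stand 22 mm ahead of it and the grasp point (between the pads) lies 3 mm ahead of it (arm.nose_length is the distance from the TCP to the fingertips, in m); z points along the fingers, y is the line along which they close (so a half turn about z gives the same grasp; the last joint's range is limited). The gripper opens to 93 mm and grips with 3 to 60 N. Pads are 15 mm wide; open, the fingers measure 128 mm over their backs; the gripper's body (75 mm by 188 mm) begins 65 mm behind the grasp point.
Start: joints at [-1.243, 0.599, -0.003, 1.599, 0.002, 0.943, -0.08], TCP at [0.286, 0.666, 0.241] pointing down, gripper open.
Joint ranges: [-2.57, 2.57], [-0.35, 1.97], [-1.29, 1.29], [0.11, 2.56], [-1.05, 4.19], [0.11, 1.86], [-2.63, 2.63]. Speed limits (rad/s): [2.22, 2.22, 3.01, 3.01, 3.14, 3.14, 3.14].

### API

Orientations are given as [roll, pitch, yaw] about the fixed x, y, z axes, in that order (R = Rz(yaw) Ry(pitch) Rx(roll)).
In Python, from bench import arm gives the robot as it stands.
- The arm moves only by the tool arm_command, never from a script. Its argument "plan" is a list of rows, each an object with "angular": the turn, a rotation vector about the tool's x, y, z in rad, a list of three; "offset": the shift along the tool's x, y, z in mm, a list of three; "grip": the finger opening in mm, from 0 to 93. In form: [{"angular": [ax, ay, az], "offset": [dx, dy, dz], "grip": grip}, ...]. A call has 1 to 20 rows; each row shifts and turns the commanded pose from where the row before left it, along the tool's axes as they then stand; what a row does not reach is not made up. A row lasts 1/12 s, in which the tool goes at most 41.7 mm and 7.16 degrees, less where a joint would pass 70% of its speed; a pose out of reach is approached as far as the arm can. A call with a gripper value outside its range is refused whole. The fingers move at their own pace and stop on an object; "newtons" is the grip in N (left out, the last holds). Time passes only in rows, so rows that do not move let the fingers close. It gives the time, the measured TCP pose, the force, the opening and the grip force at its end, in the units of the state.
- arm.get_state(): the state, without advancing time (a new reading comes with each control period).
- arm.camera(name): name is "side" or "top"; returns a dict with "frame" (420x560x3 uint8, blue, green, red), "z_map" (420x560 float32, m along the optical axis (not along the pixel's ray), 0 where there is no reading), "mtx" (3x3 intrinsics, pixels), "position" and "rotation" of the camera in the world. Camera axes: x right, y up, looking along -z (the intrinsics and any distortion apply to the point x, -y, -z); pixel columns grow to the right and rows downward; lengths in m; the calibration is good to about 2 mm. A picture is of the moment at which its call begins.
- arm.finish_job(): hands the job in; it is judged then, once.
Trained networks look in a picture, given as the dict that the camera call returned (one of the last four; its "shot" number tells which), for a name from the list of things; names that differ only in an ending like _2 or _b are one class to them, and where a whole thing is asked for, a point or a joint stands for the part that bears it (a point fixed in the world has none). Each returns a list of dicts, best first, with "conf" (0 to 1); they miss things now and then, are a little off and sometimes report something else, mostly with a low value. They report only what shows in the picture. A call takes as long as a camera call. They do not tell look-alikes from the thing itself.
- arm.search_frame(picture, name): "point" ([x, y, z] in m, in world coordinates, good to about 4 mm: the middle of the surface that is visible of it).
- arm.outline_of(picture, name): "mask" (420x560 bool, what is visible of it).
- arm.pinpoint(picture, name): "point" ([x, y, z] in m, in world coordinates, good to about 4 mm: a listed point, or the origin of a listed thing).
The state is a dict: "time_s": time; "qpos": joint angles; "joint_velocities": joint speeds; "tau": joint torques, N m; "eef_pos": TCP position; "eef_rot": TCP orientation; "contact_force": force on the tool from outside, world axes, zero at the start; "moment": the same for the moment, N m; "width": opening from 0.0 (shut) to 1.0 (fully open); "finger_force": force on a finger pad.
Only numpy, scipy, OpenCV 4.12 (cv2) and the standard library are available. Lean on these libraries where they do the work, as an engineer would, in place of code of your own. Each camera call takes 0.05 s, during which the arm holds its last target. There are 200 camera calls.

## Working session

There is one attempt and no reset: what is moved stays moved. The work goes in short steps, Python scripts to look and compute and a tool call to move; the robot and the scene stay as the last step left them, time stands still between calls to the robot, and variables do not carry over. Pictures are saved under pics/ and viewed, at most 10 in all, crops included, and the job is handed in when it is done.

Besides the shell and the picture viewer there is one more tool, called after "Call:" in YAML: its name, and indented under it one key for each argument. arm_command: Moves the arm, as the interface text tells. Its arguments: {"type":"object","properties":{"plan":{"type":"array","items":{"type":"object","properties":{"angular":{"type":"array","items":{"type":"number"}},"offset":{"type":"array","items":{"type":"number"}},"grip":{"type":"number"}}}},"newtons":{"type":"number"}},"required":["plan"]}

```bash
mkdir -p pics; cat > h.py <<'E'
import sys; sys.path.insert(0,'.')
import numpy as np, cv2
from bench import arm
def cloud(p):
    z=p["z_map"]; K=np.array(p["mtx"]); v,u=np.mgrid[:z.shape[0],:z.shape[1]]
    c=np.stack([(u-K[0,2])/K[0,0]*z,-(v-K[1,2])/K[1,1]*z,-z],-1)
    return c@np.array(p["rotation"]).T+np.array(p["position"])
E
python3 - <<'E'
from h import *
s=arm.get_state(); print(s)
ims=[]
for n in("top","side"):
    p=arm.camera(n); ims.append(p["frame"]); print(n,{k:v for k,v in p.items() if k not in("frame","z_map")})
    cv2.imwrite(f"pics/{n}0.png",p["frame"])
    for t in "carousel window bay_long bay_round bay_channel bay_spare crank_handle long_sink tray divider_tab short_sink spare_sink round_sink channel".split():
        try: print(t,[(np.round(d["point"],3).tolist(),round(d["conf"],2)) for d in arm.pinpoint(p,t)[:3]])
        except Exception as e: print(t,e)
E
```

```text
{'time_s': 0.0, 'qpos': array([-1.24271761,  0.6000817 , -0.00255317,  1.60013885,  0.00177305,
        0.94290317, -0.07980812]), 'joint_velocities': array([ 0.00076492,  0.0015411 , -0.00228814,  0.00063476,  0.00085587,
       -0.0012351 , -0.00047885]), 'tau': array([ 1.39465387e-04, -7.65095615e+01,  1.49652220e+00, -2.52372372e+01,
       -5.25915180e-02,  1.68953184e-02,  1.69500840e-04]), 'eef_pos': array([0.28533636, 0.66598609, 0.23978796]), 'eef_rot': array([-3.14006805e+00,  1.13382619e-04,  2.73685677e+00]), 'contact_force': array([-0.02240057,  0.39238481,  0.20090767]), 'moment': array([ 0.00372877,  0.04120594, -0.02860063]), 'finger_force': 0.0, 'width': 0.9970874705898438}
top {'mtx': array([[488.34743329,   0.        , 275.23216785],
       [  0.        , 488.34743329, 212.620791  ],
       [  0.        ,   0.        ,   1.        ]]), 'position': array([0.31224025, 0.00738979, 1.31545828]), 'rotation': array([ 0.11602092,  0.01819911, -1.54729115]), 'shot': 1}
carousel [([0.54, 0.294, 0.001], 0.59), ([0.454, 0.276, 0.017], 0.37)]
window [([0.541, 0.289, 0.002], 0.
[... 618 characters left out ...]
789184, -1.13046854,  0.8764039 ]), 'rotation': array([ 1.03106383,  0.02030341, -0.39589603]), 'shot': 2}
carousel [([0.543, 0.291, 0.002], 0.63)]
window [([0.475, 0.234, 0.016], 0.73)]
bay_long [([0.56, 0.208, 0.022], 0.95)]
bay_round []
bay_channel []
bay_spare [([0.456, 0.278, 0.024], 0.77), ([0.559, 0.206, 0.018], 0.66)]
crank_handle [([0.582, 0.359, 0.114], 0.64)]
long_sink [([0.558, 0.207, 0.018], 0.55)]
tray [([0.424, -0.052, 0.001], 0.85)]
divider_tab [([0.429, -0.042, 0.044], 0.82)]
short_sink [([0.536, -0.336, 0.001], 0.69), ([0.414, -0.11, -0.0], 0.61), ([0.559, 0.205, 0.02], 0.34)]
spare_sink [([0.257, 0.219, 0.002], 0.82), ([0.462, 0.274, 0.023], 0.57)]
round_sink []
channel []
```

View pics/top0.png

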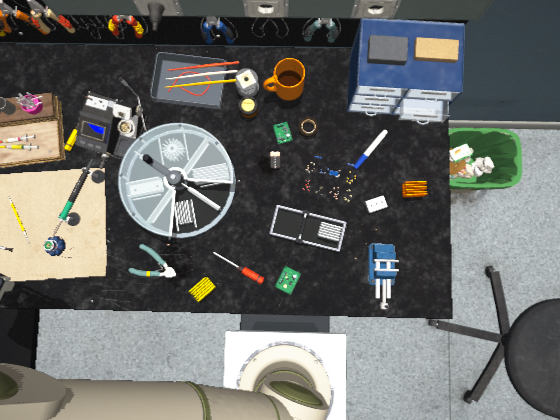

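View pics/side0.png

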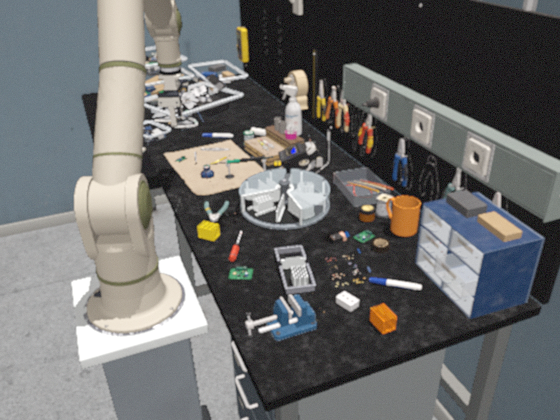

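```bash
cat > h.py <<'E'
import sys; sys.path.insert(0,'.')
import numpy as np, cv2
from scipy.spatial.transform import Rotation as Ro
from bench import arm
def RT(p): return Ro.from_euler('xyz',p["rotation"]).as_matrix(),np.array(p["position"])
def cloud(p):
    z=p["z_map"]; K=np.array(p["mtx"]); v,u=np.mgrid[:z.shape[0],:z.shape[1]]
    c=np.stack([(u-K[0,2])/K[0,0]*z,-(v-K[1,2])/K[1,1]*z,-z],-1)
    R,t=RT(p); return c@R.T+t
def proj(p,X):
    R,t=RT(p); c=(np.atleast_2d(X)-t)@R; K=np.array(p["mtx"])
    return np.c_[K[0,2]+K[0,0]*c[:,0]/-c[:,2],K[1,2]+K[1,1]*c[:,1]/c[:,2]]
def ortho(p,x0,x1,y0,y1,z,s):
    """rectified view of plane z: image up=+x, left=+y, s px/mm"""
    H=int((x1-x0)*1000*s);W=int((y1-y0)*1000*s)
    r,c=np.mgrid[:H,:W]; X=np.stack([x1-r/s/1000,y1-c/s/1000,np.full(r.shape,z)],-1).reshape(-1,3)
    m=proj(p,X).astype(np.float32).reshape(H,W,2)
    return cv2.remap(p["frame"],m[...,0],m[...,1],cv2.INTER_CUBIC)
E
python3 - <<'E'
from h import *
p=arm.camera("top")
C=cloud(p)
a=ortho(p,.37,.71,.12,.46,.072,2.2); b=ortho(p,.36,.5,-.17,.07,.04,2.3)
out=np.zeros((max(a.shape[0],0),800,3),np.uint8); out=np.zeros((760,800,3),np.uint8)
cv2.imwrite("pics/car.png",np.hstack([a[:594],np.zeros((a.shape[0],1,3),np.uint8)])[:600])
cv2.imwrite("pics/tray.png",b)
z=C[...,2]
for lo,hi in((.085,.097),(.125,.14),(.066,.085)):
    m=(z>lo)&(z<hi)&(abs(C[...,0]-.54)<.16)&(abs(C[...,1]-.29)<.16); print(lo,m.sum(),C[m].mean(0))
m=(z>.005)&(z<.06)&(abs(C[...,0]-.42)<.09)&(abs(C[...,1]+.06)<.12); 
for lo,hi in((.015,.026),(.034,.043),(.045,.056)):
    k=m&(z>lo)&(z<hi); print(lo,k.sum(),C[k].mean(0),cv2.minAreaRect((C[k][:,:2]*1000).astype(np.float32)))
E
```

```text
Traceback (most recent call last):
ValueError: all the input array dimensions except for the concatenation axis must match exactly, but along dimension 0, the array at index 0 has size 594 and the array at index 1 has size 747
```

```bash
python3 - <<'E'
from h import *
p=arm.camera("top")
C=cloud(p)
cv2.imwrite("pics/car.png",ortho(p,.37,.71,.12,.46,.072,1.7))
cv2.imwrite("pics/tray.png",ortho(p,.36,.5,-.17,.07,.04,2.5))
z=C[...,2]
for lo,hi in((.085,.097),(.125,.14),(.066,.085)):
    m=(z>lo)&(z<hi)&(abs(C[...,0]-.54)<.16)&(abs(C[...,1]-.29)<.16); print(lo,m.sum(),C[m].mean(0))
m=(z>.005)&(z<.06)&(abs(C[...,0]-.42)<.09)&(abs(C[...,1]+.06)<.12); 
for lo,hi in((.015,.026),(.034,.043),(.045,.056)):
    k=m&(z>lo)&(z<hi); print(lo,k.sum(),C[k].mean(0),cv2.minAreaRect((C[k][:,:2]*1000).astype(np.float32)))
E
```

```text
0.085 257 [0.56296837 0.32362527 0.09212309]
0.125 171 [0.66240733 0.40350547 0.13275331]
0.066 7450 [0.56272285 0.31603357 0.07251633]
0.015 482 [ 0.42384501 -0.05957756  0.02113393] ((425.6517333984375, -53.26557922363281), (190.82147216796875, 88.68331909179688), 77.40323638916016)
0.034 93 [ 0.41570799 -0.10516768  0.0394663 ] ((416.9490966796875, -86.2475814819336), (101.86459350585938, 68.1906967163086), 76.91093444824219)
0.045 77 [ 0.42527307 -0.06315854  0.04965592] ((417.6998291015625, -82.76516723632812), (99.01638793945312, 43.01068115234375), 76.6964111328125)
```

View pics/car.png

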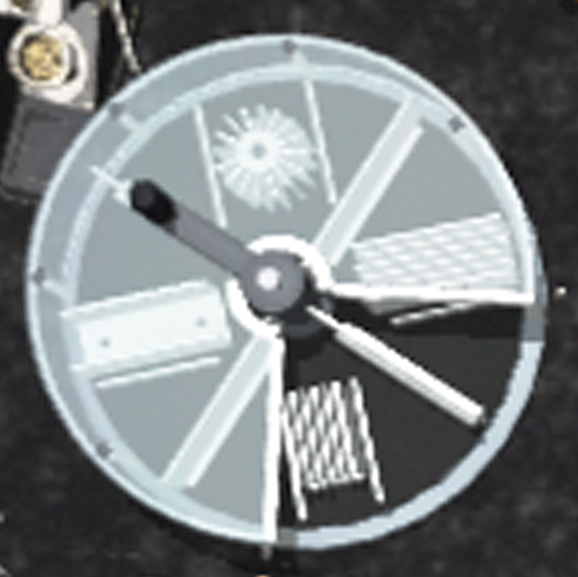

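View pics/tray.png

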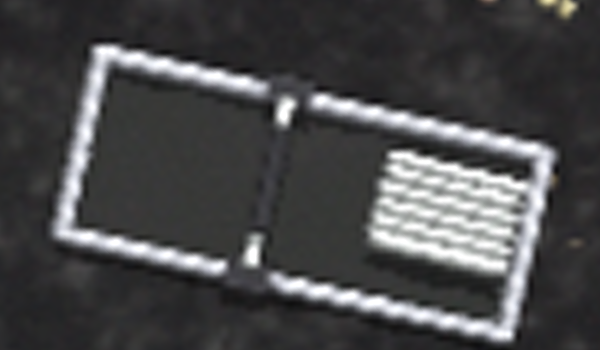

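```bash
cat > m.py <<'E'
from h import *
def meas(verbose=True):
    p=arm.camera("top"); C=cloud(p); z=C[...,2]; X=C[...,:2]
    m=(abs(z-.072)<.003)&(np.hypot(*(X-[.54,.292]).transpose(2,0,1))<.165)
    q=X[m]*1000; (cx,cy),r=cv2.minEnclosingCircle(q.astype(np.float32)); 
    # robust circle: outermost pts by angle bin
    c=np.array([cx,cy])
    for _ in range(5):
        a=np.degrees(np.arctan2(*(q-c).T[::-1])); d=np.hypot(*(q-c).T)
        o=np.array([q[(a//6==k)][d[a//6==k].argmax()] for k in range(-30,30) if (a//6==k).sum()>3 and d[a//6==k].max()>135])
        s=np.linalg.lstsq(np.c_[2*o,np.ones(len(o))],(o**2).sum(1),rcond=None)[0]; c=s[:2]
    r=np.sqrt(s[2]+c@c)
    a=np.degrees(np.arctan2(*(q-c).T[::-1]))%360; d=np.hypot(*(q-c).T)
    h,_=np.histogram(a[(d>80)&(d<140)],np.arange(0,361,3)); e=np.flatnonzero(h==0)*3
    k=(z>.1)&(z<.145)&(np.hypot(*(X-c/1000).transpose(2,0,1))<.1)&(np.hypot(*(X-c/1000).transpose(2,0,1))>.05)
    hd=C[k&(z>.125)].mean(0) if (k&(z>.125)).any() else None
    return p,C,c/1000,r,e,hd,k.sum()
E
python3 - <<'E'
from m import *
p,C,c,r,e,hd,n=meas(); print(c,r,e.min() if len(e) else 0,e.max() if len(e) else 0,len(e),hd,n)
z=C[...,2];d=np.hypot(*(C[...,:2]-c).transpose(2,0,1));a=np.degrees(np.arctan2(C[...,1]-c[1],C[...,0]-c[0]))
m=(z>.0755)&(z<.083)&(d>.05)&(d<.145); print("trim",np.histogram(a[m],np.arange(-180,181,4)))
m=(z>.052)&(z<.066)&(d>.03)&(d<.14); 
print(np.histogram(a[m],np.arange(-180,181,6))[0])
# rim of tray
X=C[...,:2]; m=(z>.017)&(z<.025)&(abs(X[...,0]-.42)<.09)&(abs(X[...,1]+.06)<.12)
u,v=np.array([np.cos(np.radians(77.3)),np.sin(np.radians(77.3))]),None
for t in (76,77,78):
    u=np.array([np.cos(np.radians(t)),np.sin(np.radians(t))]);w=np.array([u[1],-u[0]]);q=X[m]
    print(t,np.percentile(q@u,[1,99])*1000,np.percentile(q@w,[1,99])*1000)
for t in ("tray","short_sink","divider_tab"): 
  for d_ in arm.search_frame(p,t)[:2]: print(t,np.round(d_["point"],4),d_["conf"])
E
```

```text
[0.54122732 0.2950986 ] 148.95962640748164 180 261 28 [0.58033322 0.35579438 0.13409915] 71
trim (array([ 1,  0,  0,  0,  0,  0,  0,  0,  0,  0,  0,  0,  0,  0,  0,  0,  0,
        0,  0,  0,  0, 13, 10,  8, 10, 10, 10,  8,  9,  6, 12, 10, 13,  8,
       15, 13, 11, 10,  7,  8, 10, 10,  9,  8, 12,  8,  8,  3, 11,  6, 10,
        7,  8,  8,  5,  9, 11,  7,  3,  8,  9,  9, 10,  8, 15,  9, 16,  7,
        7, 13,  5, 10,  9,  6, 15,  5, 11,  8, 13, 12, 11,  9,  9, 13,  7,
       10, 10, 13, 14, 27]), array([-180, -176, -172, -168, -164, -160, -156, -152, -148, -144, -140,
       -136, -132, -128, -124, -120, -116, -112, -108, -104, -100,  -96,
        -92,  -88,  -84,  -80,  -76,  -72,  -68,  -64,  -60,  -56,  -52,
        -48,  -44,  -40,  -36,  -32,  -28,  -24,  -20,  -16,  -12,   -8,
         -4,    0,    4,    8,   12,   16,   20,   24,   28,   32,   36,
         40,   44,   48,   52,   56,   60,   64,   68,   72,   76,   80,
         84,   88,   92,   96,  100,  104,  108,  112,  116,  120,  124,
        128,  132,  136,  140,  144,  148,  152,  156,  160,  164,  168,
        172,  176,  180]))
[38 45 31 37 17  0  0  0  0 51  0  0  0  3  8  0  0  1  3  3  0  1  1  1
  1  0  0  1  1  1  1  1  0  2  1  2  0  1  0  0  0  0  1  0  1  0  1  0
  1  2  1  1  1  1  0  0  2  1  0  6]
76 [-43.85850223 146.48796694] [383.13462621 466.42485223]
77 [-51.40843136 139.11504267] [385.31930394 466.22317103]
78 [-59.06342156 131.68213299] [385.26292486 467.90492066]
tray [ 0.4324 -0.0428  0.0034] 0.67
tray [0.508  0.2446 0.0217] 0.3
short_sink [ 0.5355 -0.3342  0.031 ] 0.84
short_sink [0.504  0.2506 0.0206] 0.74
divider_tab [ 0.4251 -0.0361  0.0231] 0.66
divider_tab [0.5066 0.2514 0.018 ] 0.29
```

```bash
python3 - <<'E'
from h import *
p=arm.camera("top");C=cloud(p)
m=(p["z_map"]>0)&(C[...,0]>.25)&(C[...,0]<.75)&(C[...,1]>-.2)&(C[...,1]<.75)&(C[...,2]>.11)
for q in C[m][::12]: print(np.round(q,2),end=' ')
p=arm.camera("side");C=cloud(p)
m=(p["z_map"]>0)&(C[...,0]>.25)&(C[...,0]<.75)&(C[...,1]>-.2)&(C[...,1]<.75)&(C[...,2]>.12)
print('side')
for q in C[m][::12]: print(np.round(q,2),end=' ')
E
```

```text
[ 0.75 -0.16  0.2 ] [ 0.75 -0.19  0.18] [0.75 0.67 0.13] [0.74 0.7  0.12] [ 0.75 -0.16  0.14] [0.75 0.52 0.11] [0.74 0.68 0.13] [0.74 0.51 0.11] [0.73 0.7  0.12] [0.74 0.64 0.11] [0.74 0.5  0.11] [0.73 0.7  0.12] [0.74 0.53 0.11] [0.74 0.49 0.12] [0.73 0.75 0.11] [0.73 0.66 0.12] [0.74 0.49 0.11] [0.74 0.45 0.11] [0.73 0.52 0.12] [0.73 0.49 0.11] [0.73 0.44 0.11] [0.73 0.53 0.11] [0.73 0.49 0.11] [0.73 0.45 0.12] [0.72 0.7  0.11] [0.73 0.52 0.11] [0.73 0.49 0.11] [0.73 0.46 0.12] [0.73 0.43 0.12] [0.72 0.67 0.12] [0.72 0.51 0.12] [0.72 0.48 0.12] [0.72 0.45 0.12] [0.72 0.42 0.12] [0.71 0.68 0.13] [0.72 0.51 0.11] [0.72 0.47 0.11] [0.71 0.43 0.14] [0.72 0.41 0.12] [0.72 0.66 0.12] [0.72 0.5  0.11] [0.72 0.46 0.12] [0.71 0.42 0.14] [0.72 0.4  0.11] [0.72 0.51 0.11] [0.72 0.48 0.11] [0.71 0.43 0.14] [0.71 0.41 0.13] [0.71 0.53 0.11] [0.71 0.48 0.11] [0.71 0.43 0.14] [0.71 0.4  0.13] [0.71 0.73 0.11] [0.71 0.49 0.12] [0.71 0.44 0.13] [0.7  0.41 0.14] [0.7  0.74 0.11] [0.71 0.46 0.11] [0.7  0.41 0.14] [0.71 0.51 0.11] [0.7  0.44 0.14] [0.7  0.41 0.14] [0.7  0.48 0.11] [0.7  0.42 0.14] [0.
[... 3822 characters left out ...]
[0.26 0.58 0.32] [0.26 0.59 0.32] [0.26 0.58 0.31] [0.26 0.59 0.31] [0.26 0.58 0.31] [0.26 0.58 0.31] [0.26 0.6  0.3 ] [0.26 0.6  0.29] [0.26 0.6  0.29] [0.26 0.62 0.28] [0.25 0.61 0.28] [0.25 0.6  0.28] [0.25 0.62 0.27] [0.25 0.61 0.27] [0.26 0.61 0.26] [0.26 0.61 0.26] [0.26 0.61 0.26] [0.26 0.61 0.25] [0.26 0.61 0.24] [0.73 0.73 0.12] [0.26 0.62 0.23] [0.27 0.62 0.22] [0.72 0.66 0.13] [0.71 0.43 0.14] [0.7  0.42 0.14] [0.72 0.43 0.13] [0.68 0.43 0.13] [0.68 0.42 0.13] [0.68 0.4  0.13] [0.69 0.4  0.13] [0.69 0.39 0.12] [0.58 0.35 0.13] [0.58 0.35 0.12] [ 0.75 -0.17  0.17] [ 0.75 -0.19  0.17] [ 0.75 -0.18  0.16] [ 0.75 -0.2   0.15] [ 0.75 -0.17  0.12] [ 0.55 -0.11  0.12] [ 0.55 -0.12  0.12]
```

Call:
arm_command:
  plan:
    - {"angular":[0,0,-0.1095],"offset":[0,0,0],"grip":60}
    - {"angular":[0,0,-0.1095],"offset":[0,0,0],"grip":60}
    - {"angular":[0,0,-0.1095],"offset":[0,0,0],"grip":60}
    - {"angular":[0,0,-0.1095],"offset":[0,0,0],"grip":60}
    - {"angular":[0,0,-0.1095],"offset":[0,0,0],"grip":60}
    - {"angular":[0,0,-0.1095],"offset":[0,0,0],"grip":60}
    - {"angular":[0,0,-0.1095],"offset":[0,0,0],"grip":60}
    - {"angular":[0,0,-0.1095],"offset":[0,0,0],"grip":60}
    - {"angular":[0,0,0],"offset":[-10.3,-34.2,0],"grip":60}
    - {"angular":[0,0,0],"offset":[-10.3,-34.2,0],"grip":60}
    - {"angular":[0,0,0],"offset":[-10.3,-34.2,0],"grip":60}
    - {"angular":[0,0,0],"offset":[-10.3,-34.2,0],"grip":60}
    - {"angular":[0,0,0],"offset":[-10.3,-34.2,0],"grip":60}
    - {"angular":[0,0,0],"offset":[-10.3,-34.2,0],"grip":60}
    - {"angular":[0,0,0],"offset":[-10.3,-34.2,0],"grip":60}
    - {"angular":[0,0,0],"offset":[-10.3,-34.2,0],"grip":60}
    - {"angular":[0,0,0],"offset":[-10.3,-34.2,0],"grip":60}
    - {"angular":[0,0,0],"offset":[-10.3,-34.2,0],"grip":60}
    - {"angular":[0,0,0],"offset":[-10.3,-34.2,0],"grip":60}
    - {"angular":[0,0,0],"offset":[-10.3,-34.2,0],"grip":60}

```text
time_s: 3.57
eef_pos: [0.5831, 0.3554, 0.2408]
eef_rot: [-3.142, 0.0, -2.67]
contact_force: [0.5, 0.8, 0.5]
width: 0.647
finger_force: 0.0
```

```bash
cat > d.py <<'E'
from h import *
def delta(x,y,z,yaw=None,p0=None):
    s=arm.get_state(); R=Ro.from_euler('xyz',s["eef_rot"]); p=np.array(s["eef_pos"])
    yw=np.degrees(s["eef_rot"][2])
    if yaw is not None: print("turn z",np.radians((yw-yaw+180)%360-180)); R=Ro.from_euler('xyz',[np.pi,0,np.radians(yaw)])
    print("t",round(s["time_s"],2),"pos",p.round(4),"yaw",yw.round(2),"j",s["qpos"].round(2),"F",s["contact_force"].round(1),"w",s["width"])
    print("tool delta mm",(R.inv().apply(np.array([x,y,z])-p)*1000).round(1))
E
python3 -c "
from d import *
delta(.582,.357,.122,207)"
```

```text
turn z -7.332408567502402e-05
t 3.57 pos [0.5831 0.3554 0.2408] yaw -153.0 j [-0.47  0.56 -0.24  1.69  0.16  0.91  1.26] F [0.5 0.8 0.5] w 0.647241918257618
tool delta mm [  0.2   1.9 118.8]
```

Call:
arm_command:
  plan:
    - {"angular":[0,0,0],"offset":[0.2,1.9,30],"grip":60}
    - {"angular":[0,0,0],"offset":[0,0,30],"grip":60}
    - {"angular":[0,0,0],"offset":[0,0,30],"grip":60}
    - {"angular":[0,0,0],"offset":[0,0,28],"grip":60}
    - {"angular":[0,0,0],"offset":[0,0,0],"grip":60}
    - {"angular":[0,0,0],"offset":[0,0,0],"grip":15}
    - {"angular":[0,0,0],"offset":[0,0,0],"grip":15}
    - {"angular":[0,0,0],"offset":[0,0,0],"grip":15}
    - {"angular":[0,0,0],"offset":[0,0,0],"grip":15}
    - {"angular":[0,0,0],"offset":[0,0,0],"grip":15}
    - {"angular":[0,0,0],"offset":[0,0,0],"grip":15}
  newtons: 6

```text
time_s: 4.48
eef_pos: [0.5813, 0.3587, 0.1237]
eef_rot: [3.141, 0.002, -2.67]
contact_force: [0.0, 1.1, -0.4]
width: 0.265
finger_force: 0.0
```

```bash
python3 - <<'E'
from d import *
c=np.array([.541,.294]); s=arm.get_state(); q=s["eef_pos"][:2]-c
r=np.hypot(*q); a=np.degrees(np.arctan2(q[1],q[0])); print(s["eef_pos"],r,a,s["contact_force"],s["width"]*93,s["finger_force"])
R=Ro.from_euler('xyz',s["eef_rot"]); N=14; rr=.075; P=[]
for k in range(N+1):
    t=np.radians(57+(-61.5)*k/N); P.append([rr*np.cos(t),rr*np.sin(t),0])
print((R.inv().apply(np.diff(P,axis=0))*1000).round(1).tolist())
E
```

```text
[0.58126017 0.35867597 0.12370564] 0.07618308402120491 58.098128775187945 [ 0.04478477  1.10540544 -0.36586734] 24.649217932129226 0.0
[[-2.7, -5.1, 0.0], [-2.3, -5.3, 0.0], [-1.9, -5.4, 0.0], [-1.5, -5.6, 0.0], [-1.0, -5.7, 0.0], [-0.6, -5.7, 0.0], [-0.1, -5.7, -0.0], [0.3, -5.7, -0.0], [0.7, -5.7, -0.0], [1.2, -5.6, -0.0], [1.6, -5.5, -0.0], [2.0, -5.4, -0.0], [2.4, -5.2, -0.0], [2.8, -5.0, -0.0]]
```

Call:
arm_command:
  plan:
    - {"angular":[0,0,0],"offset":[0,0,0],"grip":15}
    - {"angular":[0,0,0],"offset":[0,0,0],"grip":15}
    - {"angular":[0,0,0],"offset":[-2.7,-5.1,0],"grip":15}
    - {"angular":[0,0,0],"offset":[-2.3,-5.3,0],"grip":15}
    - {"angular":[0,0,0],"offset":[-1.9,-5.4,0],"grip":15}
    - {"angular":[0,0,0],"offset":[-1.5,-5.6,0],"grip":15}
    - {"angular":[0,0,0],"offset":[-1.0,-5.7,0],"grip":15}
    - {"angular":[0,0,0],"offset":[-0.6,-5.7,0],"grip":15}
    - {"angular":[0,0,0],"offset":[-0.1,-5.7,0],"grip":15}
    - {"angular":[0,0,0],"offset":[0.3,-5.7,0],"grip":15}
    - {"angular":[0,0,0],"offset":[0.7,-5.7,0],"grip":15}
    - {"angular":[0,0,0],"offset":[1.2,-5.6,0],"grip":15}
    - {"angular":[0,0,0],"offset":[1.6,-5.5,0],"grip":15}
    - {"angular":[0,0,0],"offset":[2.0,-5.4,0],"grip":15}
    - {"angular":[0,0,0],"offset":[2.4,-5.2,0],"grip":15}
    - {"angular":[0,0,0],"offset":[2.8,-5.0,0],"grip":15}
    - {"angular":[0,0,0],"offset":[0,0,0],"grip":15}
    - {"angular":[0,0,0],"offset":[0,0,0],"grip":15}

```text
time_s: 5.98
eef_pos: [0.6146, 0.288, 0.1223]
eef_rot: [-3.14, -0.002, -2.671]
contact_force: [0.3, -1.4, -1.3]
width: 0.201
finger_force: 6.0
```

```bash
python3 - <<'E'
from d import *
c=np.array([.541,.294]); s=arm.get_state(); q=s["eef_pos"][:2]-c
print(s["time_s"],s["eef_pos"],np.hypot(*q), np.degrees(np.arctan2(q[1],q[0])),s["contact_force"],s["width"]*93,s["finger_force"])
for n in("top","side"):
    p=arm.camera(n)
    for t in("bay_long","long_sink","window","bay_round","bay_spare","divider_tab","tray","short_sink"): print(n,t,[(np.round(d["point"],4).tolist(),round(d["conf"],2)) for d in arm.pinpoint(p,t)[:2]])
    if n=="top":
        cv2.imwrite("pics/car2.png",ortho(p,.37,.71,.12,.46,.06,1.7))
E
```

```text
5.9833 [0.61464449 0.28799497 0.12226845] 0.07388891350365857 -4.66163021016133 [ 0.29593228 -1.42470734 -1.28008502] 18.666438832873776 6.0000124242424135
top bay_long []
top long_sink [([0.4285, -0.034, 0.0434], 0.67)]
top window []
top bay_round []
top bay_spare []
top divider_tab [([0.4291, -0.0355, 0.0449], 0.6)]
top tray [([0.4267, -0.0514, -0.0032], 0.91)]
top short_sink [([0.5358, -0.3361, -0.0011], 0.72), ([0.4143, -0.1071, 0.0025], 0.63)]
side bay_long [([0.4727, 0.2332, 0.0216], 0.61)]
side long_sink [([0.4742, 0.2334, 0.0176], 0.83)]
side window [([0.4774, 0.2328, 0.0164], 0.8)]
side bay_round [([0.6017, 0.2296, 0.0225], 0.74), ([0.6132, 0.2926, 0.1156], 0.74)]
side bay_spare [([0.4848, 0.3612, 0.0228], 0.67)]
side divider_tab [([0.4287, -0.0456, 0.0418], 0.86)]
side tray [([0.425, -0.0489, 0.0024], 0.61)]
side short_sink [([0.4156, -0.1125, 0.0048], 0.64), ([0.5346, -0.3372, 0.0024], 0.62)]
```

View pics/car2.png

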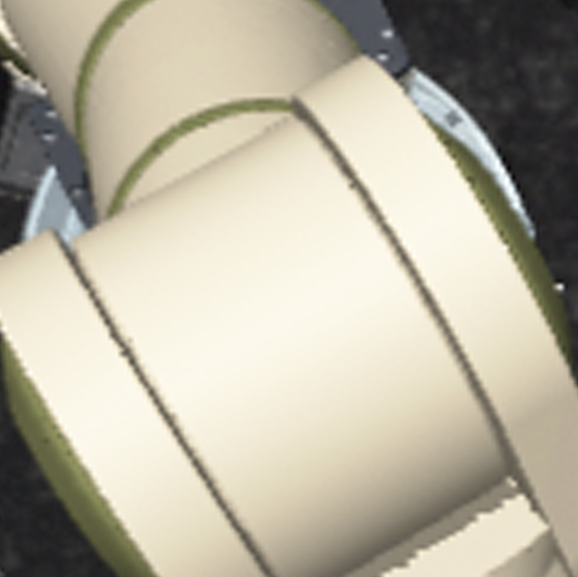

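Call:
arm_command:
  plan:
    - {"angular":[0,0,0],"offset":[0,0,0],"grip":45}
    - {"angular":[0,0,0],"offset":[0,0,0],"grip":45}
    - {"angular":[0,0,0],"offset":[0,0,0],"grip":45}
    - {"angular":[0,0,0],"offset":[0,0,-15],"grip":45}
    - {"angular":[0,0,0],"offset":[0,0,-30],"grip":30}
    - {"angular":[0,0,0],"offset":[0,0,-30],"grip":0}
    - {"angular":[0,0,0.119],"offset":[0,0,0],"grip":0}
    - {"angular":[0,0,0.119],"offset":[0,0,0],"grip":0}
    - {"angular":[0,0,0.119],"offset":[0,0,0],"grip":0}
    - {"angular":[0,0,0.119],"offset":[0,0,0],"grip":0}
    - {"angular":[0,0,0.119],"offset":[0,0,0],"grip":0}
    - {"angular":[0,0,0.119],"offset":[0,0,0],"grip":0}
    - {"angular":[0,0,0.119],"offset":[0,0,0],"grip":0}
    - {"angular":[0,0,0.119],"offset":[0,0,0],"grip":0}
    - {"angular":[0,0,0.119],"offset":[0,0,0],"grip":0}
    - {"angular":[0,0,0.119],"offset":[0,0,0],"grip":0}
    - {"angular":[0,0,0.119],"offset":[0,0,0],"grip":0}
    - {"angular":[0,0,0.119],"offset":[0,0,0],"grip":0}
    - {"angular":[0,0,0.119],"offset":[0,0,0],"grip":0}
    - {"angular":[0,0,0.119],"offset":[0,0,0],"grip":0}

```text
time_s: 8.55
eef_pos: [0.6148, 0.2907, 0.1983]
eef_rot: [3.141, -0.001, 1.942]
contact_force: [-0.7, 0.9, 0.1]
width: 0.007
finger_force: 0.0
```

```bash
python3 -c "
from d import *
delta(.4354,-.0081,.12,77.3)"
```

```text
turn z 0.5925741542190021
t 8.55 pos [0.6148 0.2907 0.1983] yaw 111.25 j [-0.67  0.6   0.23  1.76 -0.18  0.8   0.02] F [-0.7  0.9  0.1] w 0.007137158214074912
tool delta mm [-330.9 -109.3   78.3]
```

Call:
arm_command:
  plan:
    - {"angular":[0,0,0.1185],"offset":[0,0,0],"grip":0}
    - {"angular":[0,0,0.1185],"offset":[0,0,0],"grip":0}
    - {"angular":[0,0,0.1185],"offset":[0,0,0],"grip":0}
    - {"angular":[0,0,0.1185],"offset":[0,0,0],"grip":0}
    - {"angular":[0,0,0.1185],"offset":[0,0,0],"grip":0}
    - {"angular":[0,0,0],"offset":[-33.1,-10.9,0],"grip":0}
    - {"angular":[0,0,0],"offset":[-33.1,-10.9,0],"grip":0}
    - {"angular":[0,0,0],"offset":[-33.1,-10.9,0],"grip":0}
    - {"angular":[0,0,0],"offset":[-33.1,-10.9,0],"grip":0}
    - {"angular":[0,0,0],"offset":[-33.1,-10.9,0],"grip":0}
    - {"angular":[0,0,0],"offset":[-33.1,-10.9,0],"grip":0}
    - {"angular":[0,0,0],"offset":[-33.1,-10.9,10],"grip":0}
    - {"angular":[0,0,0],"offset":[-33.1,-10.9,10],"grip":0}
    - {"angular":[0,0,0],"offset":[-33.1,-10.9,20],"grip":0}
    - {"angular":[0,0,0],"offset":[-33.1,-10.9,20],"grip":0}
    - {"angular":[0,0,0],"offset":[0,0,18],"grip":0}
    - {"angular":[0,0,0],"offset":[0,0,0],"grip":0}
    - {"angular":[0,0,0],"offset":[0,0,0],"grip":0}

```text
time_s: 10.05
eef_pos: [0.4378, -0.0098, 0.1197]
eef_rot: [-3.141, -0.001, 1.354]
contact_force: [1.1, -0.5, 0.3]
width: 0.002
finger_force: 0.0
```

```bash
python3 - <<'E'
from d import *
delta(.4354,-.0081,.052,77.3)
for n in("top","side"):
    p=arm.camera(n)
    print(n,[(t,[(np.round(d["point"],4).tolist(),round(d["conf"],2)) for d in arm.pinpoint(p,t)[:2]]) for t in("tray","divider_tab","bay_long","long_sink","window")])
    if n=="top": t=p
    cv2.imwrite(f"pics/{n}3.png",p["frame"])
cv2.imwrite("pics/car3.png",np.hstack([ortho(t,.38,.58,.14,.38,.06,1.6),ortho(p,.36,.56,-.17,.08,.045,1.6)]))
E
```

```text
turn z 0.00452074413821261
t 10.05 pos [ 0.4378 -0.0098  0.1197] yaw 77.56 j [-0.28  0.49  0.25  2.36 -0.38  0.32  0.08] F [ 1.1 -0.5  0.3] w 0.002437798798919314
tool delta mm [ 1.2 -2.7 67.7]
top [('tray', [([0.4247, -0.0568, -0.0014], 0.7)]), ('divider_tab', []), ('bay_long', [([0.4759, 0.2362, 0.0218], 0.67)]), ('long_sink', [([0.4782, 0.2334, 0.0193], 0.96)]), ('window', [([0.6206, 0.2969, 0.1113], 0.46)])]
side [('tray', [([0.4226, -0.0505, -0.0009], 0.97)]), ('divider_tab', [([0.4291, -0.0441, 0.043], 0.74)]), ('bay_long', [([0.4736, 0.2352, 0.0197], 0.84)]), ('long_sink', [([0.4739, 0.2335, 0.0179], 0.46)]), ('window', [([0.4798, 0.2342, 0.0184], 0.58), ([0.4773, 0.2358, 0.0169], 0.5)])]Traceback (most recent call last):
  File "<stdin>", line 8, in <module>
    return _nx.concatenate(arrs, 1, dtype=dtype, casting=casting)
           ~~~~~~~~~~~~~~~^^^^^^^^^^^^^^^^^^^^^^^^^^^^^^^^^^^^^^^
ValueError: all the input array dimensions except for the concatenation axis must match exactly, but along dimension 0, the array at index 0 has size 319 and the array at index 1 has size 320
```

```bash
python3 - <<'E'
from h import *
t=arm.camera("top");p=arm.camera("side")
a=ortho(t,.38,.62,.14,.38,.06,1.6);b=ortho(p,.36,.6,-.17,.08,.045,1.6)
cv2.imwrite("pics/car3.png",np.hstack([a[:380],b[:380]]))
E
```

```text
(no output)
```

View pics/car3.png

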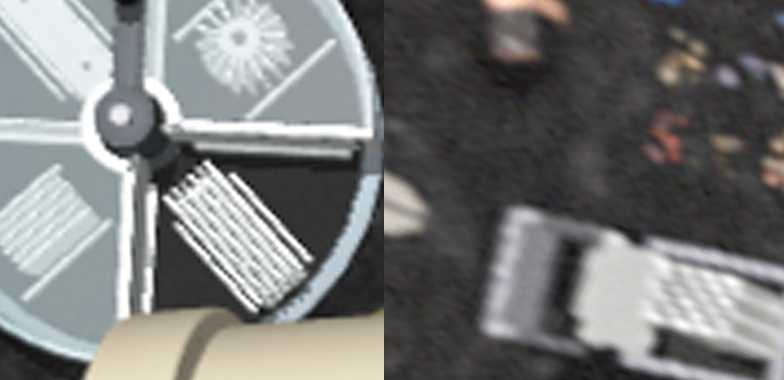

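Call:
arm_command:
  plan:
    - {"angular":[0,0,0],"offset":[1,-2.7,30],"grip":0}
    - {"angular":[0,0,0],"offset":[0,0,25],"grip":0}
    - {"angular":[0,0,0],"offset":[0,0,13],"grip":0}
    - {"angular":[0,0,0],"offset":[0,0,0],"grip":0}
    - {"angular":[0,0,0],"offset":[-6,0,0],"grip":0}
    - {"angular":[0,0,0],"offset":[-6,0,0],"grip":0}
    - {"angular":[0,0,0],"offset":[-6,0,0],"grip":0}
    - {"angular":[0,0,0],"offset":[-6,0,0],"grip":0}
    - {"angular":[0,0,0],"offset":[-6,0,0],"grip":0}
    - {"angular":[0,0,0],"offset":[-6,0,0],"grip":0}
    - {"angular":[0,0,0],"offset":[-6,0,0],"grip":0}
    - {"angular":[0,0,0],"offset":[-6,0,0],"grip":0}
    - {"angular":[0,0,0],"offset":[0,0,0],"grip":0}
    - {"angular":[0,0,0],"offset":[0,0,0],"grip":0}

```text
time_s: 11.92
eef_pos: [0.4245, -0.0561, 0.0516]
eef_rot: [3.141, 0.0, 1.353]
contact_force: [-0.5, 0.1, 0.1]
width: 0.007
finger_force: 0.0
```

```bash
python3 - <<'E'
from d import *
delta(.4232,-.058,.052,77.3)
p=arm.camera("side")
print([(t,[(np.round(d["point"],4).tolist(),round(d["conf"],2)) for d in arm.pinpoint(p,t)[:2]]) for t in("tray","divider_tab","short_sink")])
E
```

```text
turn z 0.003924655563627661
t 11.92 pos [ 0.4245 -0.0561  0.0516] yaw 77.52 j [-0.06  0.63  0.08  2.42 -0.46  0.11  0.25] F [-0.5  0.1  0.1] w 0.006976014638997101
tool delta mm [-2.2 -0.9 -0.4]
[('tray', [([0.4234, -0.0529, 0.0008], 0.59)]), ('divider_tab', [([0.4212, -0.0753, 0.0414], 0.6), ([0.485, 0.364, 0.0202], 0.53)]), ('short_sink', [([0.5366, -0.3381, -0.0014], 0.93), ([0.4196, -0.1123, 0.0004], 0.8)])]
```

```bash
python3 - <<'E'
from h import *
p=arm.camera("top");C=cloud(p);z=C[...,2]
print([(t,[(np.round(d["point"],4).tolist(),round(d["conf"],2)) for d in arm.pinpoint(p,t)[:2]]) for t in("bay_long","long_sink","window")])
o=arm.outline_of(p,"long_sink")
for d in o[:2]:
    m=d["mask"].copy()
    q=C[m&(z>.054)&(z<.066)]; print(d["conf"],m.sum(),len(q))
    if len(q)>20: print(q.mean(0),cv2.minAreaRect((q[:,:2]*1000).astype(np.float32)))
    # silhouette assumed at z=.06 plane
    K=np.array(p["mtx"]);R,t=RT(p); v,u=np.nonzero(m)
    ray=np.c_[(u-K[0,2])/K[0,0],-(v-K[1,2])/K[1,1],-np.ones(len(u))]@R.T
    X=t+ray*((.06-t[2])/ray[:,2])[:,None]
    print(X.mean(0),cv2.minAreaRect((X[:,:2]*1000).astype(np.float32)))
E
```

```text
[('bay_long', [([0.4744, 0.2399, 0.0236], 0.9)]), ('long_sink', [([0.4763, 0.2349, 0.0186], 0.97)]), ('window', [])]
0.74 540 194
[0.47470352 0.23346251 0.05960987] ((475.0762939453125, 233.60763549804688), (88.12169647216797, 35.98994064331055), 41.456111907958984)
[0.47278656 0.23096422 0.06      ] ((473.1456604003906, 231.05667114257812), (94.48963165283203, 40.408958435058594), 42.058956146240234)
```

Call:
arm_command:
  plan:
    - {"angular":[0,0,0],"offset":[6,0,0],"grip":0}
    - {"angular":[0,0,0],"offset":[0,0,-36],"grip":0}
    - {"angular":[0,0,0],"offset":[0,0,-36],"grip":60}
    - {"angular":[0,0,0],"offset":[0,0,-36],"grip":60}
    - {"angular":[0,0,0.1047],"offset":[0,0,0],"grip":60}
    - {"angular":[0,0,0.1047],"offset":[0,0,0],"grip":60}
    - {"angular":[0,0,0.1047],"offset":[0,0,0],"grip":60}
    - {"angular":[0,0,0.1047],"offset":[0,0,0],"grip":60}
    - {"angular":[0,0,0.1047],"offset":[0,0,0],"grip":60}
    - {"angular":[0,0,0.1047],"offset":[0,0,0],"grip":60}
    - {"angular":[0,0,0],"offset":[28.1,-22.5,0],"grip":60}
    - {"angular":[0,0,0],"offset":[28.1,-22.5,0],"grip":60}
    - {"angular":[0,0,0],"offset":[28.1,-22.5,0],"grip":60}
    - {"angular":[0,0,0],"offset":[28.1,-22.5,0],"grip":60}
    - {"angular":[0,0,0],"offset":[28.1,-22.5,0],"grip":60}
    - {"angular":[0,0,0],"offset":[28.1,-22.5,0],"grip":60}
    - {"angular":[0,0,0],"offset":[28.1,-22.5,0],"grip":60}
    - {"angular":[0,0,0],"offset":[28.1,-22.5,0],"grip":60}
    - {"angular":[0,0,0],"offset":[0,0,0],"grip":60}
    - {"angular":[0,0,0],"offset":[0,0,0],"grip":60}

```text
time_s: 14.03
eef_pos: [0.474, 0.237, 0.1591]
eef_rot: [-3.142, 0.0, 0.731]
contact_force: [-0.7, -0.4, 0.1]
width: 0.646
finger_force: 0.0
```

```bash
cat > t.py <<'E'
from d import *
def tray():
    for n in("top","side"):
        p=arm.camera(n);C=cloud(p);z=C[...,2];X=C[...,:2]
        box=(abs(X[...,0]-.42)<.1)&(abs(X[...,1]+.06)<.13)
        m=box&(z>.017)&(z<.025)
        u=np.array([np.cos(np.radians(77.3)),np.sin(np.radians(77.3))]);w=np.array([u[1],-u[0]])
        for nm in ("short_sink","divider_tab","long_sink","tray"):
            try:
                for d in arm.outline_of(p,nm)[:3]:
                    lo,hi={"short_sink":(.036,.048),"divider_tab":(.044,.056),"long_sink":(.036,.048),"tray":(.017,.026)}[nm]
                    k=d["mask"]&box&(z>lo)&(z<hi)
                    if k.sum()>8:
                        q=X[k]; print(n,nm,round(d["conf"],2),k.sum(),"u",np.percentile(q@u*1000,[2,50,98]).round(1),"w",np.percentile(q@w*1000,[2,98]).round(1),cv2.minAreaRect((q*1000).astype(np.float32)))
            except Exception as e: print(nm,e)
        print(n,[(t,[(np.round(d["point"],4).tolist(),round(d["conf"],2)) for d in arm.pinpoint(p,t)[:2]]) for t in("tray","divider_tab","short_sink")])
        if n=="top": cv2.imwrite("pics/tr_%d.png"%p["shot"],ortho(p,.35,.5,-.17,.07,.045,3)); print(p["shot"])
E
python3 -c "
from t import *
delta(.475,.2335,.0625,41.5)
tray()"
```

```text
turn z 0.006595111448749413
t 14.03 pos [0.474  0.237  0.1591] yaw 41.88 j [-1.    0.56  0.63  2.15 -0.58  0.61 -0.79] F [-0.7 -0.4  0.1] w 0.6458028646567959
tool delta mm [-1.5  3.3 96.6]
top short_sink 0.64 137 u [-40.9 -17.    9.8] w [411.8 447.5] ((415.8924560546875, -109.36653137207031), (52.904666900634766, 36.29146194458008), 76.60269165039062)
top divider_tab 0.62 43 u [20.7 24.  27.7] w [404.7 446.9] ((420.8001708984375, -70.14610290527344), (7.571508407592773, 43.965084075927734), 76.5613021850586)
top tray 0.65 328 u [-52.5  21.7 134.9] w [386.1 466.2] ((424.6036071777344, -53.596961975097656), (189.4005584716797, 83.195068359375), 78.15406036376953)
top [('tray', [([0.4245, -0.0553, -0.0015], 0.98)]), ('divider_tab', [([0.4222, -0.0695, 0.0428], 0.57), ([0.425, -0.0563, -0.0006], 0.48)]), ('short_sink', [([0.5357, -0.3373, -0.003], 0.84), ([0.4156, -0.1084, 0.0014], 0.76)])]
16
side short_sink 0.61 105 u [-45.1 -21.7   6.1] w [411.  446.2] ((414.19573974609375, -113.67461395263672), (53.29661178588867, 36.3781852722168), 75.55022430419922)
side divider_tab 0.54 32 u [15.9 19.5 23.3] w [410.2 444.3] ((420.25994873046875, -74.7456283569336), (7.665525436401367, 36.32333755493164), 77.36492919921875)
side tray 0.61 316 u [-55.7  21.  134.8] w [385.5 466.7] ((424.3669128417969, -55.120277404785156), (195.82005310058594, 85.71878051757812), 77.12091827392578)
side tray 0.6 61 u [12.1 21.4 33. ] w [382.6 468.2] ((419.48919677734375, -72.14960479736328), (26.344383239746094, 87.71458435058594), 73.33837890625)
side [('tray', [([0.422, -0.054, 0.0016], 0.83)]), ('divider_tab', [([0.4223, -0.0766, 0.0454], 0.76)]), ('short_sink', [([0.5365, -0.3385, -0.0029], 0.95), ([0.4751, 0.2337, 0.0215], 0.48)])]
```

Call:
arm_command:
  plan:
    - {"angular":[0,0,0.0066],"offset":[-1.5,3.3,20],"grip":60}
    - {"angular":[0,0,0],"offset":[0,0,25],"grip":60}
    - {"angular":[0,0,0],"offset":[0,0,25],"grip":60}
    - {"angular":[0,0,0],"offset":[0,0,15],"grip":60}
    - {"angular":[0,0,0],"offset":[0,0,11.5],"grip":60}
    - {"angular":[0,0,0],"offset":[0,0,0],"grip":60}
    - {"angular":[0,0,0],"offset":[0,0,0],"grip":60}

```text
time_s: 15.42
eef_pos: [0.4755, 0.2305, 0.0629]
eef_rot: [-3.141, 0.001, 0.719]
contact_force: [0.2, 0.6, 0.2]
width: 0.642
finger_force: 0.0
```

```bash
python3 -c "
from d import *
delta(.475,.2335,.0625,41.5)"
```

```text
turn z -0.005221911722051243
t 15.42 pos [0.4755 0.2305 0.0629] yaw 41.2 j [-0.84  0.69  0.43  2.2  -0.75  0.4  -0.65] F [0.2 0.6 0.2] w 0.6415285961491699
tool delta mm [ 1.6 -2.5  0.4]
```

Call:
arm_command:
  plan:
    - {"angular":[0,0,0],"offset":[1,-1.5,0],"grip":60}
    - {"angular":[0,0,0],"offset":[0,0,0],"grip":30}
    - {"angular":[0,0,0],"offset":[0,0,0],"grip":30}
    - {"angular":[0,0,0],"offset":[0,0,0],"grip":30}
    - {"angular":[0,0,0],"offset":[0,0,0],"grip":30}
    - {"angular":[0,0,0],"offset":[0,0,0],"grip":30}
    - {"angular":[0,0,0],"offset":[0,0,0],"grip":30}
    - {"angular":[0,0,0],"offset":[0,0,0],"grip":30}
    - {"angular":[0,0,0],"offset":[0,0,0],"grip":30}
    - {"angular":[0,0,0],"offset":[0,0,0],"grip":30}
  newtons: 25

```text
time_s: 16.25
eef_pos: [0.4754, 0.2328, 0.0635]
eef_rot: [-3.141, -0.001, 0.72]
contact_force: [-1.5, -0.0, 6.2]
width: 0.385
finger_force: 25.0
```

```bash
python3 -c "
from d import *
delta(.475,.2335,.0625,41.5); s=arm.get_state();print(s['finger_force'],s['width']*93)"
```

```text
turn z -0.004690621281806281
t 16.25 pos [0.4754 0.2328 0.0635] yaw 41.23 j [-0.85  0.69  0.43  2.2  -0.75  0.4  -0.65] F [-1.5 -0.   6.2] w 0.3850159702880569
tool delta mm [ 0.1 -0.8  1. ]
24.997277855873108 35.80648523678929
```

Call:
arm_command:
  plan:
    - {"angular":[0,0,0],"offset":[0,0,-5],"grip":30}
    - {"angular":[0,0,0],"offset":[0,0,-15],"grip":30}
    - {"angular":[0,0,0],"offset":[0,0,-25],"grip":30}
    - {"angular":[0,0,0],"offset":[0,0,-25],"grip":30}
    - {"angular":[0,0,0],"offset":[0,0,-25],"grip":30}
    - {"angular":[0,0,0],"offset":[0,0,-15],"grip":30}
    - {"angular":[0,0,0],"offset":[-10,15,0],"grip":30}
    - {"angular":[0,0,0],"offset":[-20,25,0],"grip":30}
    - {"angular":[0,0,-0.105],"offset":[0,0,0],"grip":30}
    - {"angular":[0,0,-0.105],"offset":[0,0,0],"grip":30}
    - {"angular":[0,0,-0.105],"offset":[0,0,0],"grip":30}
    - {"angular":[0,0,-0.105],"offset":[0,0,0],"grip":30}
    - {"angular":[0,0,-0.105],"offset":[0,0,0],"grip":30}
    - {"angular":[0,0,-0.105],"offset":[0,0,0],"grip":30}
    - {"angular":[0,0,0],"offset":[0,0,0],"grip":30}

```text
time_s: 17.5
eef_pos: [0.4789, 0.1824, 0.1733]
eef_rot: [-3.141, 0.0, 1.354]
contact_force: [0.0, -0.0, -1.8]
width: 0.387
finger_force: 25.0
```

```bash
python3 -c "
from d import *
delta(.4325,-.0185,.13,77.2); s=arm.get_state();print(s['finger_force'],s['width']*93)"
```

```text
turn z 0.006316242826508393
t 17.5 pos [0.4789 0.1824 0.1733] yaw 77.56 j [-0.8   0.48  0.46  2.17 -0.39  0.57 -0.27] F [ 0.  -0.  -1.8] w 0.38669086944468684
tool delta mm [-206.2   -0.7   43.3]
24.992994368076324 35.96225085835587
```

Call:
arm_command:
  plan:
    - {"angular":[0,0,0.006],"offset":[-13,0,0],"grip":30}
    - {"angular":[0,0,0],"offset":[-26,0,0],"grip":30}
    - {"angular":[0,0,0],"offset":[-26,0,0],"grip":30}
    - {"angular":[0,0,0],"offset":[-26,0,0],"grip":30}
    - {"angular":[0,0,0],"offset":[-26,0,0],"grip":30}
    - {"angular":[0,0,0],"offset":[-26,0,0],"grip":30}
    - {"angular":[0,0,0],"offset":[-26,0,0],"grip":30}
    - {"angular":[0,0,0],"offset":[-24,0,0],"grip":30}
    - {"angular":[0,0,0],"offset":[-13,-0.7,13],"grip":30}
    - {"angular":[0,0,0],"offset":[0,0,20],"grip":30}
    - {"angular":[0,0,0],"offset":[0,0,10],"grip":30}
    - {"angular":[0,0,0],"offset":[0,0,0],"grip":30}
    - {"angular":[0,0,0],"offset":[0,0,0],"grip":30}

```text
time_s: 18.58
eef_pos: [0.4314, -0.0186, 0.13]
eef_rot: [-3.14, 0.001, 1.34]
contact_force: [0.3, 0.3, -2.6]
width: 0.383
finger_force: 25.0
```

```bash
python3 - <<'E'
from d import *
delta(.4325,-.0185,.0465,77.2)
u=np.array([np.cos(np.radians(77.2)),np.sin(np.radians(77.2))]);w=np.array([u[1],-u[0]])
p=arm.camera("side");C=cloud(p);z=C[...,2];s=arm.get_state()
q0=s["eef_pos"][:2]
for d in arm.outline_of(p,"long_sink")[:2]:
    k=d["mask"]&(z>.05)&(z<.14); q=C[k]
    if len(q): print(d["conf"],k.sum(),"u rel",np.percentile((q[:,:2]-q0)@u*1000,[1,99]),"w",np.percentile((q[:,:2]-q0)@w*1000,[1,99]),"z",np.percentile(q[:,2],[1,99]))
print([(np.round(d["point"],4).tolist(),d["conf"]) for d in arm.pinpoint(p,"long_sink")[:2]])
cv2.imwrite("pics/hold.png",cv2.resize(p["frame"][180:360,180:440],None,fx=3,fy=3))
E
```

```text
turn z -0.007426855729791329
t 18.58 pos [ 0.4314 -0.0186  0.13  ] yaw 76.77 j [-0.33  0.48  0.33  2.37 -0.45  0.35  0.16] F [ 0.3  0.3 -2.6] w 0.38336617779596416
tool delta mm [ 0.3  1.1 83.5]
0.94 378 u rel [-47.47583     41.93089556] w [-20.53729138  15.38136086] z [0.08650932 0.12848768]
0.19 11 u rel [-60.62577781 -52.87806571] w [-7.93544016 20.75952548] z [0.05035975 0.05274242]
[([0.4281, -0.015, 0.0795], 0.67)]
```

View pics/hold.png

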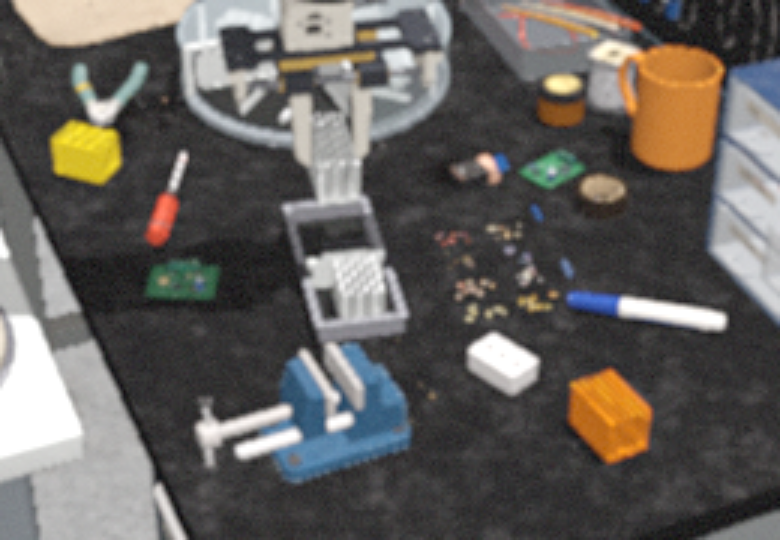

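Call:
arm_command:
  plan:
    - {"angular":[0,0,0],"offset":[1.5,2,20],"grip":30}
    - {"angular":[0,0,0],"offset":[0,0,20],"grip":30}
    - {"angular":[0,0,0],"offset":[0,0,15],"grip":30}
    - {"angular":[0,0,0],"offset":[0,0,10],"grip":30}
    - {"angular":[0,0,0],"offset":[0,0,9],"grip":30}
    - {"angular":[0,0,0],"offset":[0,0,0],"grip":30}
    - {"angular":[0,0,0],"offset":[0,0,0],"grip":30}

```text
time_s: 19.32
eef_pos: [0.4345, -0.0167, 0.0564]
eef_rot: [-3.142, 0.0, 1.343]
contact_force: [-0.2, 0.3, -1.8]
width: 0.383
finger_force: 25.0
```

```bash
python3 - <<'E'
from d import *
delta(.4338,-.0175,.0465,77.2); print(arm.get_state()["eef_rot"])
E
```

```text
turn z -0.004102940669779063
t 19.32 pos [ 0.4345 -0.0167  0.0564] yaw 76.96 j [-0.18  0.62  0.13  2.4  -0.55  0.14  0.25] F [-0.2  0.3 -1.8] w 0.3829982625661158
tool delta mm [-0.9 -0.6  9.9]
[-3.14158472e+00  5.16538881e-05  1.34329124e+00]
```

Call:
arm_command:
  plan:
    - {"angular":[0,0,0],"offset":[-0.5,0,2],"grip":30}
    - {"angular":[0,0,0],"offset":[0,0,2],"grip":30}
    - {"angular":[0,0,0],"offset":[0,0,2],"grip":30}
    - {"angular":[0,0,0],"offset":[0,0,1],"grip":30}
    - {"angular":[0,0,0],"offset":[0,0,1],"grip":30}
    - {"angular":[0,0,0],"offset":[0,0,1],"grip":30}
    - {"angular":[0,0,0],"offset":[0,0,0],"grip":30}
    - {"angular":[0,0,0],"offset":[0,0,0],"grip":30}

```text
time_s: 19.98
eef_pos: [0.4342, -0.0173, 0.0471]
eef_rot: [-3.141, 0.0, 1.343]
contact_force: [-0.8, -0.5, -3.2]
width: 0.387
finger_force: 25.0
```

```bash
python3 - <<'E'
from d import *
delta(.4338,-.0175,.0465,77.2); print(arm.get_state()["eef_rot"])
E
```

```text
turn z -0.003937467983200292
t 19.98 pos [ 0.4342 -0.0173  0.0471] yaw 76.97 j [-0.17  0.64  0.11  2.4  -0.59  0.12  0.28] F [-0.8 -0.5 -3.2] w 0.38650560924021354
tool delta mm [-0.3 -0.4  0.6]
[-3.14145915e+00  4.33488214e-05  1.34345671e+00]
```

Call:
arm_command:
  plan:
    - {"angular":[0,0,0],"offset":[0,0,0.5],"grip":30}
    - {"angular":[0,0,0],"offset":[0,0,0.5],"grip":30}
    - {"angular":[0,0,0],"offset":[0,0,0],"grip":30}
    - {"angular":[0,0,0],"offset":[0,0,0],"grip":30}

```text
time_s: 20.32
eef_pos: [0.4343, -0.0173, 0.0465]
eef_rot: [3.141, -0.0, 1.343]
contact_force: [1.0, -0.1, 5.9]
width: 0.389
finger_force: 25.0
```

Call:
arm_command:
  plan:
    - {"angular":[0,0,0],"offset":[0,0,0],"grip":37}
    - {"angular":[0,0,0],"offset":[0,0,0],"grip":40}
    - {"angular":[0,0,0],"offset":[0,0,0],"grip":50}
    - {"angular":[0,0,0],"offset":[0,0,0],"grip":50}
    - {"angular":[0,0,0],"offset":[0,0,0],"grip":50}
    - {"angular":[0,0,0],"offset":[0,0,-5],"grip":50}
    - {"angular":[0,0,0],"offset":[0,0,-15],"grip":50}
    - {"angular":[0,0,0],"offset":[0,0,-30],"grip":50}
    - {"angular":[0,0,0],"offset":[0,0,-35],"grip":50}
    - {"angular":[0,0,0],"offset":[0,0,-35],"grip":50}
    - {"angular":[0,0,0],"offset":[35,0,-10],"grip":50}
    - {"angular":[0,0,0],"offset":[35,0,-10],"grip":50}
    - {"angular":[0,0,0],"offset":[35,0,-10],"grip":50}
    - {"angular":[0,0,0],"offset":[35,0,0],"grip":50}
    - {"angular":[0,0,0],"offset":[35,0,0],"grip":50}
    - {"angular":[0,0,0],"offset":[35,0,0],"grip":50}
    - {"angular":[0,0,0],"offset":[35,0,0],"grip":50}
    - {"angular":[0,0,0],"offset":[0,0,0],"grip":50}
    - {"angular":[0,0,0],"offset":[0,0,0],"grip":50}
    - {"angular":[0,0,0],"offset":[0,0,0],"grip":50}

```text
time_s: 21.98
eef_pos: [0.4889, 0.2207, 0.1962]
eef_rot: [-3.141, 0.001, 1.344]
contact_force: [0.0, -0.7, 0.1]
width: 0.537
finger_force: 0.0
```

```bash
python3 -c "
from t import *
delta(.4343,-.0173,.2)
tray()"; cp $(ls -t pics/tr_*.png|head -1) pics/final.png
```

```text
t 21.98 pos [0.4889 0.2207 0.1962] yaw 76.98 j [-0.92  0.49  0.56  2.1  -0.42  0.66 -0.31] F [ 0.  -0.7  0.1] w 0.5373331243358898
tool delta mm [-244.2    0.4   -3.6]
top short_sink 0.7 139 u [-41.7 -16.2   9.8] w [411.7 447.5] ((415.40032958984375, -110.22491455078125), (54.21540832519531, 36.30973434448242), 75.72762298583984)
top divider_tab 0.64 54 u [20.4 24.3 28. ] w [404.6 447.2] ((420.82293701171875, -70.21310424804688), (7.998743057250977, 43.4412956237793), 77.72698211669922)
top long_sink 0.62 132 u [-40.5 -15.4   9.5] w [411.7 447.5] ((415.6051330566406, -109.41986083984375), (52.55398941040039, 36.30973434448242), 75.72762298583984)
top long_sink 0.61 205 u [ 38.4  80.7 122.1] w [407.9 443.6] ((433.2247009277344, -15.174320220947266), (88.17683410644531, 36.359004974365234), 77.22579956054688)
top tray 0.64 310 u [-51.9  44.1 136.1] w [387.  466.3] ((426.6916198730469, -53.322357177734375), (190.4194793701172, 84.55882263183594), 77.35877227783203)
top [('tray', [([0.4274, -0.0542, 0.0011], 0.82)]), ('divider_tab', [([0.4231, -0.07, 0.042], 0.42)]), ('short_sink', [([0.
[... 405 characters left out ...]
.47 13 u [-44.  -20.4  -4.8] w [414.3 443.7] ((414.94903564453125, -118.87313842773438), (39.47378158569336, 30.82853889465332), 88.29185485839844)
side long_sink 0.5 122 u [ 39.6  77.7 116.7] w [407.2 443. ] ((431.98101806640625, -17.187152862548828), (83.93578338623047, 36.77836608886719), 76.39010620117188)
side tray 0.94 301 u [-55.1  19.1 133.5] w [382.8 466.2] ((424.64849853515625, -54.63642883300781), (193.6020965576172, 89.20310974121094), 74.58629608154297)
side [('tray', [([0.423, -0.0497, 0.0004], 0.56)]), ('divider_tab', [([0.4192, -0.0763, 0.0402], 0.69), ([0.6161, 0.2894, 0.1156], 0.43)]), ('short_sink', [([0.4195, -0.1101, -0.0006], 0.83), ([0.5339, -0.3398, -0.0008], 0.74)])]
```

View pics/final.png

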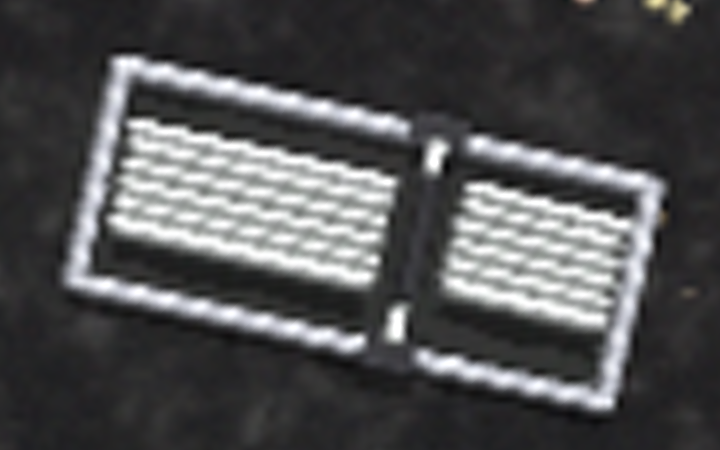

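The picture shows the long sink flat in the left compartment (pixels about 110–400). It clears both the wall and the divider at about pixel 415. The short sink is undisturbed, at about pixels 440–630.

```bash
python3 -c "
from bench import arm
print(arm.finish_job())"
```

```text
the job is handed in; nothing more can be done
None
```

The job is handed in, with no verdict returned: the long heat sink lies flat in the empty compartment, the divider is at about 55 mm with clearance on both sides, and the short heat sink stayed in its compartment; arm time was about 22 s, and I slid the divider after turning the carousel but before taking the sink out.

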